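# Zero the lab balance and log it

## Task

Get the lab balance ready for the next class with light touches of the fingertips: first press briefly on its round pan to wake it, then press its long bar-shaped zero key, and last press the square key on the printer to log the zero. Touch each one gently and let it spring back up before going to the next, and finish with all of them released. Do not press the balance's round key, do not touch the hotplate, and do not lift, shift or tip the check weight, the specimen cup or the two bottles.

Things in the scene. Friction and masses are not known exactly. Their poses are not given: they have to be found in the camera images.
- balance: Grey lab balance, fixed, 240 (x) x 200 (y) x 45 mm high (its flat top); origin centre of underside. Own -x is its front. Round pan on its rear half, two white keys and a dark display on its front strip, which lies towards the robot (the keys 66 mm left and right of the middle, in either order).
- pan_top (a point): Centre of the top face of the round steel weighing pan (120 mm dia, 4 mm thick), 66 mm above the table unpressed. It moves down with the pan; its axes are the balance's (z up, x away from its front).
- pan (a joint): Pan travel, m: 0 up, 0.008 bottomed. Sprung: starts to move at about 1 N, 3 N at 2.5 mm, about 7.5 N at the bottom; springs back by itself.
- zero_base: Black bezel plate of the zero key on the balance top, fixed; origin centre of underside at 45 mm above the table, 58 x 36 x 3 mm.
- zero_top (a point): Centre of the top face of the zero key: white bar-shaped key, 46 mm long (along own y) x 20 mm, 58 mm above the table, 10 mm proud of its bezel; moves with the key. Axes are the balance's.
- zero (a joint): Zero key travel, m: 0 up, 0.006 fully pressed. Sprung: moves from about 1 N, 3 N at 3 mm, 5 N at the bottom; springs back.
- mode_base: Black bezel plate of the other, round key (do not press), fixed on the balance top, 58 x 36 x 3 mm.
- mode (a joint): Travel of the round white key (22 mm dia, top 58 mm above the table), m: 0 up, 0.006 pressed. It must be left alone.
- printer: Grey box-shaped receipt printer, fixed, 170 (x) x 120 (y) x 85 mm high, a slip of paper (seen only) standing from its top to 103 mm; origin centre of underside; own -x is its front. To the left or the right of the balance.
- print_top (a point): Centre of the top face of the printer's only key: white square key 24 x 24 mm on its top near the front edge, 95 mm above the table, 10 mm proud; moves with the key. Axes are the printer's.
- print (a joint): Print key travel, m: 0 up, 0.006 fully pressed; same spring as the zero key (3 N at 3 mm, 5 N at the bottom).
- hotplate: White hotplate with a round dark plate on top, fixed, 170 x 160 x 84 mm high, on the other side of the balance from the printer. Not to be touched.
- weight: 300 g steel check weight with a knob, 38 mm dia, 58 mm tall, beside the balance; loose; origin centre of its underside. Not part of the job.
- cup: Clear specimen cup with orange lid, 56 mm dia, 69 mm tall, beside the balance; loose; origin centre of its underside. Not part of the job.
- washbottle: White plastic wash bottle, 72 mm dia, 165 mm tall, behind, to one side of the balance; loose; origin centre of its underside. Not part of the job.
- reagent: Amber bottle with red cap, 54 mm dia, 120 mm tall, behind, to one side of the balance; loose; origin centre of its underside. Not part of the job.

How it is judged:
On the way, in this order (a step that is already met when the one before it is completed fails the run):
1. the pan is pressed down at least 2.5 mm by the fingers, both keys up (value of joint pan above 0.0025 m and contact force between the fingers and balance above 0.5 N and value of joint each of zero, print below 0.001 m), for 0.1 s.
2. then the bar-shaped zero key is pressed at least 3 mm, pan and print key up (value of joint zero above 0.003 m and contact force between the fingers and zero_base above 0.5 N and value of joint each of pan, print below 0.001 m), for 0.1 s.
3. then the printer's square key is pressed at least 3 mm, pan and zero key up (value of joint print above 0.003 m and contact force between the fingers and printer above 0.5 N and value of joint each of pan, zero below 0.001 m), for 0.1 s.
At the end, for the whole second after the job is handed in: Pan and all keys released (within 1 mm of fully up), and the weight, cup and bottles at rest, upright and within 20 mm of where they started (value of joint each of pan, zero, mode, print below 0.001 m and distance of each of weight, cup, washbottle, reagent from where it was at the start of the episode below 0.02 m and linear speed of each of weight, cup, washbottle, reagent below 0.02 m/s and angle between each of weight, cup, washbottle, reagent's own z axis and vertical below 0.2 rad); the robot touches nothing.
It fails at once if the balance, a key or the printer is pressed harder than 18 N (contact force between any of the fingers, the arm and balance above 18 N or contact force between any of the fingers, the arm and zero_base above 18 N or contact force between any of the fingers, the arm and mode_base above 18 N or contact force between any of the fingers, the arm and printer above 18 N).
It fails at once if the round key is pressed (more than 1.5 mm) (value of joint mode above 0.0015 m).
It fails at once if the hotplate is touched (more than 2 N) (contact force between any of the fingers, the arm and hotplate above 2 N).
It fails at once if the weight, the cup or a bottle is lifted (15 mm), shifted (20 mm) or tipped (0.35 rad) (height (world z) of any of weight, cup, washbottle, reagent above 0.015 m or distance of any of weight, cup, washbottle, reagent from where it was at the start of the episode above 0.02 m or angle between any of weight, cup, washbottle, reagent's own z axis and vertical above 0.35 rad).
It also fails if it takes over 48 s, if anything falls off the work surface, if the arm or the gripper's body presses on something with over 40 N, if the wrist force passes 120 N, or if a joint passes its speed limit or range.

## Robot

A 7-joint arm with a two-finger parallel gripper is mounted at the origin on the work surface. World frame = base frame: x ahead of the robot, y to its left, z up, the work surface at z = 0. Lengths are in m, angles in rad, forces in N, time in s.
With the tool pointing down it reaches from about 0.425 to 0.875 m from the base axis. Payload 8.4 kg.
Tool frame: the origin (TCP) lies midway between the tips of the shut fingers; the grasp point (between the pads) lies 19 mm behind it; z points along the fingers, y is the line along which they close (so a half turn about z gives the same grasp; the last joint's range is limited). The gripper opens to 85 mm and grips with 20 to 120 N. Pads are 22 mm wide; open, the fingers measure 114 mm over their backs; the gripper's body (76 mm by 85 mm) begins 54 mm behind the grasp point. The pads swing forward as they close: fully open they stand 13 mm farther back than shut.
Start: joints at [1.036, 0.333, 0.04, 1.465, -0.013, 1.343, -0.059], TCP at [0.274, -0.589, 0.231] pointing down, gripper open.
Joint ranges: [-2.58, 2.58], [-0.38, 2.09], [-1.3, 1.39], [0.25, 2.4], [-1.5, 4.64], [0.08, 2.09], [-2.65, 2.65]. Speed limits (rad/s): [2.22, 2.22, 2.79, 2.79, 3.14, 3.14, 3.14].

## Interface

Orientations are given as a 3x3 rotation matrix whose columns are the frame's x, y, z axes.
In Python, from station import monitor, optics, workorder gives the robot as it stands. The module is installed in compiled form; this text tells all that it offers.
- The arm moves only by the shell command python3 -m crank 'ROWS' [FORCE]. ROWS is JSON, a list of rows, each a list of 3 entries, a list of its own where there are three numbers: the finger opening in cm, from 0 to 8.54, then the shift along the tool's x, y, z in cm, then the turn, a rotation vector about the tool's x, y, z in degrees. A call has 1 to 8 rows; each row is the pose to reach, as a shift and turn from the pose commanded when the call began, along the tool's axes at that moment; what a row does not reach only later rows make up. A row lasts 1/12 s, in which the tool goes at most 41.7 mm and 7.16 degrees, less where a joint would pass 70% of its speed; a pose out of reach is approached as far as the arm can. A call with a gripper value outside its range is refused whole. The fingers move at their own pace and stop on an object; FORCE is the grip in N (left out, the last holds). Time passes only in rows, so rows that repeat a pose let the fingers close. It gives the time, the measured TCP pose, the force, the opening and the grip force at its end, in the units of the state.
- monitor.read_state(): the state, without advancing time (a new reading comes with each control period).
- optics.grab_frame(name): name is "side" or "top" or "wrist"; returns a dict with "image" (400x640x3 uint8, red, green, blue), "mtx" (3x3 intrinsics, pixels), "R" (3x3) and "t" (3): a world point X has camera coordinates R X + t. Camera axes: x right, y down, z forward; pixel columns grow to the right and rows downward; lengths in m; the calibration is good to about 2 mm. A picture is of the moment at which its call begins. There is no depth.
- workorder.finish_job(): hands the job in; it is judged then, once.
The state is a dict: "clock": time; "joints": joint angles; "dq": joint speeds; "joint_torque": joint torques, N m; "eef_pos": TCP position; "ee_rot": TCP orientation; "ft_force": force on the tool from outside, world axes, zero at the start; "ft_torque": the same for the moment, N m; "finger_gap": opening from 0.0 (shut) to 1.0 (fully open); "gripper_force": force on a finger pad.
Only numpy, scipy, OpenCV 4.12 (cv2) and the standard library are available. Lean on these libraries where they do the work, as an engineer would, in place of code of your own. Each camera call takes 0.05 s, during which the arm holds its last target. There are 200 camera calls.

## Working session

There is one attempt and no reset: what is moved stays moved. The work goes in short steps, Python scripts to look and compute and a shell command to move; the robot and the scene stay as the last step left them, time stands still between calls to the robot, and variables do not carry over. Pictures are saved under pics/ and viewed, at most 10 in all, crops included, and the job is handed in when it is done.

```bash
mkdir -p pics
python3 - <<'E'
from station import monitor, optics
import cv2, pickle, numpy as np
d={}
for n in("top","side"):
    f=optics.grab_frame(n); d[n]=f
    cv2.imwrite(f"pics/{n}0.png",cv2.cvtColor(f["image"],cv2.COLOR_RGB2BGR))
    print(n,np.round(f["mtx"],1).tolist(),np.round(f["R"],3).tolist(),np.round(f["t"],3))
pickle.dump(d,open("f.pkl","wb"))
s=monitor.read_state(); print(s["clock"],s["eef_pos"],np.round(s["ee_rot"],3).tolist(),s["ft_force"])
E
```

```text
top [[506.2, 0.0, 318.7], [0.0, 506.2, 205.3], [0.0, 0.0, 1.0]] [[-0.028, -0.999, 0.015], [-0.99, 0.026, -0.135], [0.135, -0.018, -0.991]] [0.009 0.579 1.394]
side [[412.2, 0.0, 320.8], [0.0, 412.2, 200.0], [0.0, 0.0, 1.0]] [[-0.986, -0.169, 0.013], [-0.135, 0.734, -0.666], [0.103, -0.658, -0.746]] [0.56  0.123 1.058]
0.1 [ 0.27420945 -0.58888065  0.23051667] [[0.907, 0.422, -0.001], [0.422, -0.907, 0.001], [-0.0, -0.001, -1.0]] [-0.28536502 -0.91544927  0.40136782]
```

View pics/top0.png

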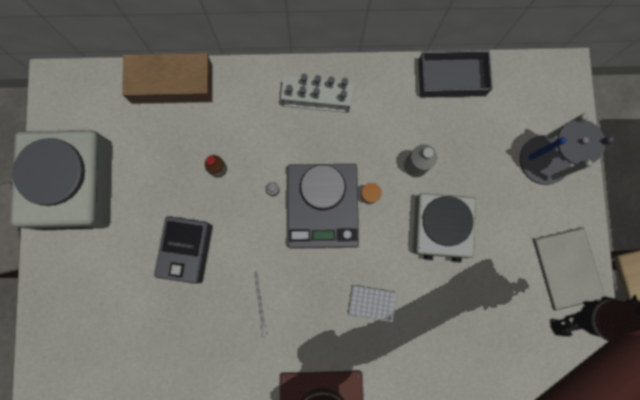

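View pics/side0.png

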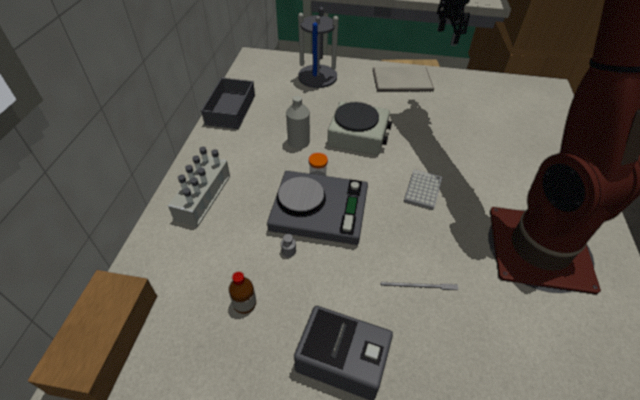

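The top view shows the pan at about (323,186), the bar key at (300,236), the round key at (347,235) and the printer's square key at (177,270). In the side view these are at (301,195), (348,223), (354,187) and (372,351). Next I refine the centres and triangulate.

```bash
cat > h.py <<'E'
import numpy as np, cv2
def P(f): return f["mtx"]@np.c_[f["R"],f["t"]]
def blob(f,uv,r=16,frac=.5):
    g=cv2.cvtColor(f["image"],cv2.COLOR_RGB2GRAY).astype(float); u,v=uv
    c=g[v-r:v+r+1,u-r:u+r+1]; th=np.percentile(c,10)*(1-frac)+g[v,u]*frac
    n,l,s,ce=cv2.connectedComponentsWithStats((c>th).astype(np.uint8))
    k=l[r,r]; return ce[k]+[u-r,v-r],s[k]
def tri(fs,uvs):
    X=cv2.triangulatePoints(P(fs[0]),P(fs[1]),*[np.array(u,float).reshape(2,1) for u in uvs])
    return (X[:3]/X[3]).ravel()
def atz(f,uv,z):
    d=f["R"].T@np.linalg.solve(f["mtx"],[*uv,1]); c=-f["R"].T@f["t"]
    return c+d*(z-c[2])/d[2]
E
python3 - <<'E'
import pickle; from h import *
d=pickle.load(open("f.pkl","rb")); T,S=d["top"],d["side"]
for n,a,b,r,z in(("pan",(323,186),(301,195),30,.066),("zero",(300,236),(348,223),14,.058),("mode",(347,235),(355,186),10,.058),("print",(177,270),(372,351),14,.095)):
    (ua,sa),(ub,sb)=blob(T,a,r),blob(S,b,r)
    print(n,ua.round(1),sa,ub.round(1),sb,tri((T,S),(ua,ub)).round(4),atz(T,ua,z).round(4),atz(S,ub,z).round(4))
big=np.hstack([cv2.resize(T["image"][150:290,140:380],(480,280),interpolation=2)])
E
```

```text
pan [322.5 186. ] [   9   10   42   41 1349] [295.2 187.4] [   0    0   53   45 1809] [ 0.6323 -0.0179  0.0834] [ 0.6298 -0.0187  0.066 ] [ 0.6449 -0.0347  0.066 ]
zero [299.4 235. ] [  6  10  16   7 111] [347.7 222. ] [  9   6  10  15 122] [0.4942 0.049  0.0563] [0.4953 0.049  0.058 ] [0.4923 0.0506 0.058 ]
mode [347.  233.9] [ 7  5  7  8 46] [354.6 184.4] [ 6  6  8  6 42] [ 0.4929 -0.0829  0.0579] [ 0.4947 -0.083   0.058 ] [ 0.4903 -0.0825  0.058 ]
print [175.4 269.4] [ 8  9 10 10 74] [372.  350.8] [  7   7  15  15 157] [0.4081 0.3807 0.0934] [0.4094 0.3802 0.095 ] [0.4063 0.3815 0.095 ]
```

```bash
python3 -m crank '[[0,[4,-2.6,0],[0,0,0]],[0,[8,-5.2,0],[0,0,0]],[0,[11,-7.2,0],[0,0,0]],[0,[14,-9.1,0],[0,0,0]],[0,[17,-11.1,0],[0,0,0]],[0,[20,-13,0],[0,0,0]],[0,[23,-15,0],[0,0,0]],[0,[26,-17,0],[0,0,0]]]' 20
python3 -m crank '[[0,[3,-2,0],[0,0,0]],[0,[6,-3.9,1],[0,0,0]],[0,[9,-5.9,2],[0,0,0]],[0,[12,-7.8,3],[0,0,0]],[0,[15,-9.8,4],[0,0,0]],[0,[18,-11.7,5],[0,0,0]],[0,[21,-13.7,6],[0,0,0]],[0,[24,-15.6,7],[0,0,0]]]'
```

```text
clock: 0.77
eef_pos: [0.4388, -0.3236, 0.2311]
ee_rot: [[0.907, 0.422, -0.0], [0.422, -0.907, 0.0], [-0.0, -0.0, -1.0]]
ft_force: [-0.6, -0.1, 0.4]
finger_gap: 0.001
gripper_force: 0.0
clock: 1.43
eef_pos: [0.5904, -0.0809, 0.1606]
ee_rot: [[0.907, 0.422, -0.0], [0.422, -0.907, 0.0], [-0.0, -0.0, -1.0]]
ft_force: [1.0, 0.1, 0.0]
finger_gap: -0.002
gripper_force: 0.0
```

```bash
python3 -m crank '[[0,[3,-2,0],[0,0,0]],[0,[6,-3.6,2],[0,0,0]],[0,[6.5,-4,4],[0,0,0]],[0,[6.5,-4,6],[0,0,0]],[0,[6.5,-4,7],[0,0,0]],[0,[6.5,-4,7],[0,0,0]],[0,[6.5,-4,7],[0,0,0]]]'
python3 - <<'E'
from station import optics
import cv2,numpy as np
a=[cv2.cvtColor(optics.grab_frame(n)["image"],cv2.COLOR_RGB2BGR) for n in("wrist","side")]
cv2.imwrite("pics/w1.png",np.vstack([cv2.resize(a[0],(480,300)),cv2.resize(a[1][120:300,200:440],(400,300))[:, :].copy() if 0 else cv2.resize(a[1][120:270,200:440],(480,300))]))
E
```

```text
clock: 2.02
eef_pos: [0.6317, -0.0197, 0.0912]
ee_rot: [[0.907, 0.421, -0.001], [0.421, -0.907, -0.0], [-0.001, -0.0, -1.0]]
ft_force: [-0.1, 0.4, 1.0]
finger_gap: 0.001
gripper_force: 0.0
```

View pics/w1.png

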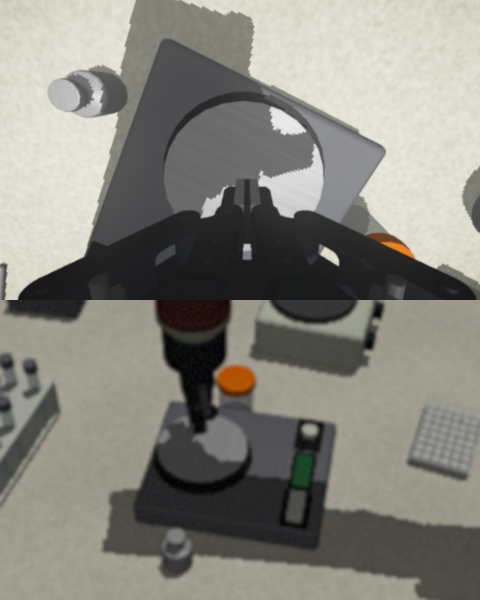

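The wrist view has the closed tips over the pan centre (tips at (247,185), pan centre about (243,180)). The side crop agrees. Now I press the pan.

```bash
python3 -m crank '[[0,[0,0,1],[0,0,0]],[0,[0,0,2],[0,0,0]],[0,[0,0,2.4],[0,0,0]],[0,[0,0,2.6],[0,0,0]],[0,[0,0,2.8],[0,0,0]],[0,[0,0,2.95],[0,0,0]],[0,[0,0,2.95],[0,0,0]],[0,[0,0,2.95],[0,0,0]]]'
```

```text
clock: 2.78
eef_pos: [0.632, -0.0191, 0.0621]
ee_rot: [[0.907, 0.422, -0.0], [0.422, -0.907, -0.0], [-0.0, 0.0, -1.0]]
ft_force: [-3.1, -1.1, 4.3]
finger_gap: 0.0
gripper_force: 2.2
```

```bash
python3 -m crank '[[0,[0,0,0],[0,0,0]],[0,[0,0,-1],[0,0,0]],[0,[0,0,-3],[0,0,0]],[0,[0,0,-5],[0,0,0]],[0,[-2.4,-3,-5],[0,0,0]],[0,[-4.8,-6,-5],[0,0,0]],[0,[-7.2,-9,-5],[0,0,0]],[0,[-9.6,-12,-5],[0,0,0]]]'
python3 -m crank '[[0,[0,0,0],[0,0,0]],[0,[0,0,1],[0,0,0]],[0,[0,0,2],[0,0,0]],[0,[0,0,3],[0,0,0]],[0,[0,0,3],[0,0,0]]]'
python3 - <<'E'
from station import optics,monitor
import cv2,numpy as np
a=[cv2.cvtColor(optics.grab_frame(n)["image"],cv2.COLOR_RGB2BGR) for n in("wrist","side")]
cv2.imwrite("pics/w2.png",np.vstack([cv2.resize(a[0],(480,300)),cv2.resize(a[1][160:260,280:440],(480,300),interpolation=2)]))
print(monitor.read_state()["ft_force"])
E
```

```text
clock: 3.45
eef_pos: [0.4934, 0.0503, 0.1124]
ee_rot: [[0.907, 0.422, 0.001], [0.422, -0.907, 0.0], [0.002, 0.0, -1.0]]
ft_force: [0.4, 0.4, 0.8]
finger_gap: -0.0
gripper_force: 0.0
clock: 3.87
eef_pos: [0.4937, 0.0487, 0.0792]
ee_rot: [[0.907, 0.421, -0.003], [0.421, -0.907, 0.0], [-0.003, -0.002, -1.0]]
ft_force: [-0.8, 0.0, -0.2]
finger_gap: -0.002
gripper_force: 0.0
[ 0.4067309  -0.32196272  0.24738359]
```

View pics/w2.png

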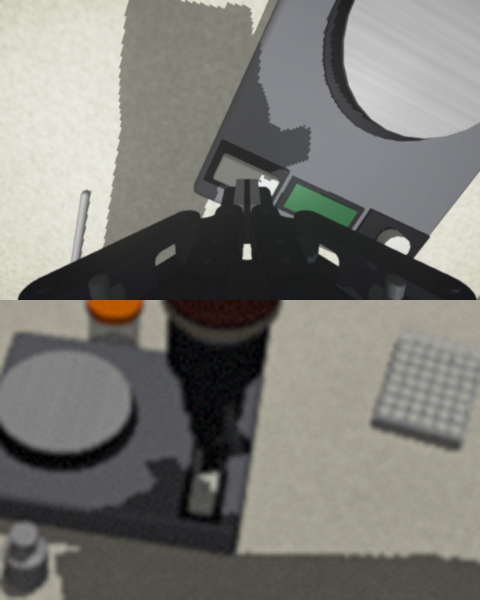

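The wrist view shows the tips (247,183) over the bar key, which spans about (218,165)–(280,190). The pan is up again. Now I press the zero key.

```bash
python3 -m crank '[[0,[0,0,1],[0,0,0]],[0,[0,0,1.8],[0,0,0]],[0,[0,0,2.2],[0,0,0]],[0,[0,0,2.4],[0,0,0]],[0,[0,0,2.6],[0,0,0]],[0,[0,0,2.8],[0,0,0]],[0,[0,0,2.8],[0,0,0]],[0,[0,0,2.8],[0,0,0]]]'
```

```text
clock: 4.63
eef_pos: [0.4943, 0.0493, 0.054]
ee_rot: [[0.907, 0.422, -0.0], [0.422, -0.907, -0.0], [-0.0, 0.0, -1.0]]
ft_force: [-2.8, -0.8, 3.6]
finger_gap: 0.003
gripper_force: 1.8
```

```bash
python3 -m crank '[[0,[0,0,0],[0,0,0]],[0,[0,0,-1],[0,0,0]],[0,[0,0,-4],[0,0,0]],[0,[0,0,-8],[0,0,0]],[0,[0,0,-11],[0,0,0]],[0,[0.6,-3.4,-11],[0,0,0]],[0,[1.2,-6.7,-11],[0,0,0]],[0,[1.8,-10.1,-11],[0,0,0]]]'
python3 -m crank '[[0,[0.6,-3.4,0],[0,0,0]],[0,[1.3,-6.9,0],[0,0,0]],[0,[2,-10.4,0],[0,0,0]],[0,[2.7,-13.9,0],[0,0,0]],[0,[3.4,-17.4,0],[0,0,0]],[0,[4,-20.9,0],[0,0,0]],[0,[4.4,-23.6,0],[0,0,0]],[0,[4.4,-23.6,2]  ,[0,0,0]]]'
python3 -m crank '[[0,[0,0,2],[0,0,0]],[0,[0,0,2.5],[0,0,0]],[0,[0,0,2.5],[0,0,0]],[0,[0,0,2.5],[0,0,0]]]'
python3 - <<'E'
from station import optics,monitor
import cv2,numpy as np
a=[cv2.cvtColor(optics.grab_frame(n)["image"],cv2.COLOR_RGB2BGR) for n in("wrist","side")]
cv2.imwrite("pics/w3.png",np.vstack([cv2.resize(a[0],(480,300)),cv2.resize(a[1][300:400,280:440],(480,300),interpolation=2)]))
print(monitor.read_state()["ft_force"],monitor.read_state()["eef_pos"])
E
```

```text
clock: 5.3
eef_pos: [0.4685, 0.1495, 0.1656]
ee_rot: [[0.907, 0.42, 0.003], [0.42, -0.907, 0.001], [0.003, 0.001, -1.0]]
ft_force: [0.3, 0.6, -1.0]
finger_gap: -0.001
gripper_force: 0.0
clock: 5.97
eef_pos: [0.4064, 0.3893, 0.1482]
ee_rot: [[0.903, 0.429, 0.004], [0.429, -0.903, 0.008], [0.007, -0.006, -1.0]]
ft_force: [-0.1, -0.3, -0.0]
finger_gap: 0.002
gripper_force: 0.0
clock: 6.3
eef_pos: [0.4088, 0.381, 0.1198]
ee_rot: [[0.907, 0.422, 0.0], [0.422, -0.907, 0.0], [0.001, -0.0, -1.0]]
ft_force: [0.8, -0.6, -0.7]
finger_gap: 0.001
gripper_force: 0.0
[ 0.73079353  0.48873582 -0.15775599] [0.40911179 0.38129151 0.12028682]
```

View pics/w3.png

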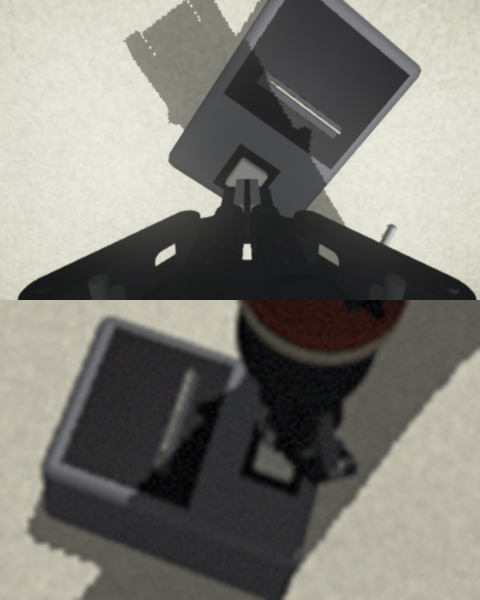

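The wrist view shows the tips (247,180) over the square key, which is centred near (247,175) and clear of the bezel edge. Now I press it.

```bash
python3 -m crank '[[0,[0,0,1],[0,0,0]],[0,[0,0,1.8],[0,0,0]],[0,[0,0,2.2],[0,0,0]],[0,[0,0,2.4],[0,0,0]],[0,[0,0,2.6],[0,0,0]],[0,[0,0,2.8],[0,0,0]],[0,[0,0,2.8],[0,0,0]],[0,[0,0,2.8],[0,0,0]]]'
```

```text
clock: 7.07
eef_pos: [0.4083, 0.3809, 0.091]
ee_rot: [[0.907, 0.422, -0.0], [0.422, -0.907, -0.0], [-0.0, 0.0, -1.0]]
ft_force: [-1.7, -2.4, 4.4]
finger_gap: -0.003
gripper_force: 1.8
```

Force is 4.4 N at about 4 mm of travel, so it is pressed properly. I hold it briefly, then retract.

```bash
python3 -m crank '[[0,[0,0,0],[0,0,0]],[0,[0,0,0],[0,0,0]],[0,[0,0,-1],[0,0,0]],[0,[0,0,-4],[0,0,0]],[0,[0,0,-8],[0,0,0]],[0,[0,0,-11],[0,0,0]],[0,[0,0,-11],[0,0,0]],[0,[0,0,-11],[0,0,0]]]'
python3 - <<'E'
from station import optics,monitor
import cv2
cv2.imwrite("pics/s4.png",cv2.cvtColor(optics.grab_frame("side")["image"],cv2.COLOR_RGB2BGR))
print(monitor.read_state()["ft_force"])
E
```

```text
clock: 7.73
eef_pos: [0.4091, 0.3823, 0.2035]
ee_rot: [[0.906, 0.422, 0.004], [0.422, -0.906, 0.003], [0.005, -0.001, -1.0]]
ft_force: [0.5, -0.4, -1.1]
finger_gap: 0.001
gripper_force: 0.0
[-0.51225477 -0.25020645  0.01482945]
```

View pics/s4.png

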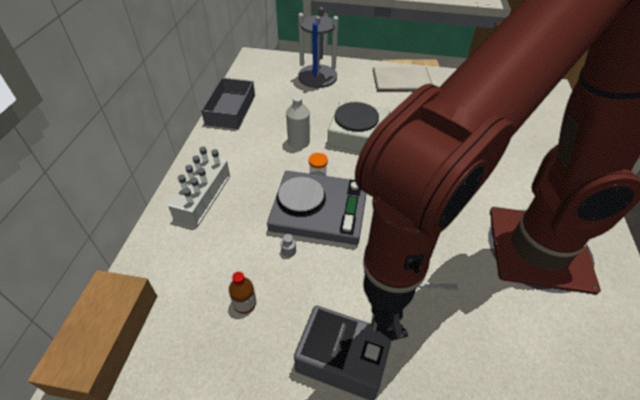

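The keys and pan are up (zero key at (348,223), print key at (372,351)). The weight, cup and both bottles stand where they were, and the arm is clear. I hand the job in.

```bash
python3 -c "
from station import workorder
print(workorder.finish_job())"
```

```text
the job is handed in; nothing more can be done
None
```

I pressed the pan, the zero key and the print key in that order, each about 4 mm at roughly 4 N and released before the next. Nothing else was touched and I handed the job in at about 8 s; no verdict came back.

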